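Seat the carrier plate on the buffet's weighing stand

TASK

Put the metal carrier plate back on the weighing stand, its narrow nose over the stand's narrow nose, so that it rests level and fully home on the three balls with both sprung rollers closed over its side rims. Push it gently past the rollers and keep hold of it until it is down on the balls, so that the springs never slam it and it is never pressed hard; then let go. Do not push the glass, jar or mug about.

Things in the scene. Friction and masses are not known exactly. Their poses are not given: they have to be found in the camera images.
- plate: Loose bare aluminium plate, 0.36 to 0.56 kg, lying upright. Origin: centre of the plane its feet stand on; +z up, +x towards its narrow nose. Deck underside 10 mm, top 16 mm above the origin; 112 mm wide (y) from x = -70 to -25 mm, 84 mm wide from there to x = +46 mm, nose 60 mm wide out to x = +78 mm.
- plate_bar (a point): Centre of the plate's steel lifting bar, 44 mm straight above the plate's origin. The bar runs along the plate's x: 78 mm long, 12 mm wide, 22 mm high, held by a post at either end (x = +-34 mm), 17 mm free beneath it. Grip it firmly: the rollers, if met unevenly, try to roll the plate about x.
- plate_nose (a point): Point on top of the plate's nose, at (70, 0, 16) mm in the plate's frame.
- plate_foot (a point): Front one of three feet under the plate, at (50, 0, 0) mm in its frame; the others at (-40, 38, 0) and (-40, -38, 0). Each is a 90-degree V groove, open downwards, running towards the plate's middle, 20 mm wide at the mouth, 10 mm deep. They fit over the stand's balls.
- plate_rim (a point): Middle of the left one of the round rims along the plate's sides, at (0, +45, 13) mm in its frame (the other at y = -45): 10 mm diameter, x = -25 to +45 mm. The stand's rollers close over them.
- stand: Fixed weighing stand. Origin: centre of its underside; +z up, +x to its nose. Board 180 (x) by 220 (y) by 14 mm. Above it a dark steel table, nose to +x like the plate's, screwed up or down: its top is 32 to 72 mm above the counter, firm, height NOT measured. Seated, the plate lies straight over the stand, x along x, its origin 9.3 mm above the table's top.
- stand_ball (a point): Point on the board under the front ball, (50, 0, 14) mm in the stand's frame. The three steel balls, 16 mm diameter, centres 8 mm above the table's top, are at (x, y) = (50, 0), (-40, 38), (-40, -38) mm. All contacts of plate and stand together must stay under 60 N; the springs alone make some 45 N at home, so once the balls bear push under 12 N; a free snap can go over.
- stand_roller (a point): Point on the board under the left roller, (0, 53, 14) mm in the stand's frame (right: y = -53). Rollers, 12 mm diameter, axis along x 26 mm above the table, spring outwards. Rims meet them 11.5 mm above home; 15 to 20 N down, plate's weight included, parts them; 4 mm above home they change over and pull down, 9 N at home. Brackets behind: 34 mm above the table.
- pin (a joint): Brass sensing pin, 10 mm diameter, upright in the middle of the stand's table, pushed down by the plate's underside against a weak spring (under 1.5 N). 0 when free, about 0.004 m with the plate home on the balls, stop at 0.008 m. It meets the plate about 4 mm above home.
- glass: Bystander: empty drinking glass, 66 mm wide, 100 mm high, origin at its foot.
- jam_jar: Bystander: jar, 60 mm wide, 80 mm high, origin at its foot.
- mug: Bystander: white mug, 76 mm wide, 85 mm high, origin at its foot.
Things that resemble listed ones, but are neither listed nor needed, are in the scene too. What is shaped like the plate but green is not meant.

How it is judged:
On the way, in this order (a step that is already met when the one before it is completed fails the run):
1. The plate is lifted from the counter (height (world z) of plate above 0.04 m and contact force between the fingers and plate above 1 N), for 0.2 s.
2. The plate is down at the balls (sensing pin pressed at least 2 mm), while the fingers still touch it (value of joint pin above 0.002 m and horizontal distance between plate and stand below 0.006 m and contact force between the fingers and plate above 0.3 N), for 0.1 s.
At the end, for the whole second after the job is handed in: The plate rests on the stand: sensing pin pressed more than 2.8 mm (home is 4 mm), plate's middle within 3 mm and its direction within 0.035 rad of the stand's, nose over nose, tilted less than 0.025 rad, at rest and released (value of joint pin above 0.0028 m and horizontal distance between plate and stand below 0.003 m and angle between the x axis of plate and the x axis of stand, either way round below 0.035 rad and x of plate_nose in the frame of stand above 0.04 m and angle between plate's own z axis and vertical below 0.025 rad and linear speed of plate below 0.01 m/s); the robot touches nothing.
It fails at once if The plate is pressed, dropped or slammed on the stand: contact force between them over 60 N (contact force between plate and stand above 60 N).
It fails at once if A bystander (glass, jar or mug) is pushed more than 30 mm (distance of any of glass, jam_jar, mug from where it was at the start of the episode above 0.03 m).
It also fails if it takes over 54 s, if anything falls off the work surface, if the arm or the gripper's body presses on something with over 40 N, if the wrist force passes 120 N, or if a joint passes its speed limit or range.

ROBOT

A 7-joint arm with a two-finger parallel gripper is mounted at the origin on the work surface. World frame = base frame: x ahead of the robot, y to its left, z up, the work surface at z = 0. Lengths are in m, angles in rad, forces in N, time in s.
With the tool pointing down it reaches from about 0.4 to 0.875 m from the base axis. Payload 19.3 kg.
Tool frame: the origin (TCP) lies at the very end of the fingers, on their centre line; the grasp point (between the pads) lies 19 mm behind it; z points along the fingers, y is the direction in which the jaws open and shut (so a half turn about z gives the same grasp; the last joint's range is limited). The gripper opens to 85 mm and grips with 20 to 120 N. Pads are 22 mm wide; open, the fingers measure 114 mm over their backs; the gripper's body (76 mm by 85 mm) begins 54 mm behind the grasp point. The pads swing forward as they close: fully open they stand 13 mm farther back than shut.
Start: joints at [-0.07, 0.521, -0.036, 1.599, 0.021, 1.021, -0.113], TCP at [0.625, -0, 0.231] pointing down, gripper open.
Joint ranges: [-2.91, 2.91], [-0.3, 2.13], [-1.5, 1.42], [0.17, 2.43], [-1.26, 4.41], [0.16, 1.93], [-2.52, 2.52]. Speed limits (rad/s): [1.89, 1.89, 2.39, 2.39, 3.01, 3.01, 3.01].

INTERFACE

Orientations are given as [roll, pitch, yaw] about the fixed x, y, z axes, in that order (R = Rz(yaw) Ry(pitch) Rx(roll)).
In Python, from workcell import bot, vision, job_done gives the robot as it stands.
- The arm moves only by the tool arm_command, never from a script. Its arguments are lists of equal length, an entry for each row: "gripper": the finger opening in cm, from 0 to 8.54; "slide": the shift along the tool's x, y, z in cm, a list of three; "turn": the turn, a rotation vector about the tool's x, y, z in degrees, a list of three. A call has 1 to 5 rows; each row is the pose to reach, as a shift and turn from the pose commanded when the call began, along the tool's axes at that moment; what a row does not reach only later rows make up. A row lasts 1/8 s, in which the tool goes at most 62.5 mm and 10.7 degrees, less where a joint would pass 70% of its speed; a pose out of reach is approached as far as the arm can. A call with a gripper value outside its range is refused whole. The fingers move at their own pace and stop on an object; "force" is the grip in N (left out, the last holds). Time passes only in rows, so rows that repeat a pose let the fingers close. It gives the time, the measured TCP pose, the force and the opening at its end, in the units of the state.
- bot.observe(): the state, without advancing time (a new reading comes with each control period).
- vision.grab_frame(name): name is "scene" or "side" or "wrist"; returns the picture (480x640x3 uint8, blue, green, red); there is no depth.
- vision.camera_model(name): a dict with "mtx" (3x3 intrinsics, pixels), "k1" (the pictures are not rectified: a ray, as slopes to the right and down, at radius r is drawn at 1 + k1 r^2 times it, then the intrinsics apply), "T" (4x4, takes a point from camera to world coordinates). Camera axes: x right, y down, z forward; pixel columns grow to the right and rows downward; lengths in m; the calibration is good to about 2 mm. A picture is of the moment at which its call begins: read the wrist's pose just before it. camera_model takes no time and is no camera call; for the wrist camera it gives the pose at the moment of the call.
- job_done(): hands the job in, once; it reports no verdict.
The state is a dict: "clock": time; "qpos": joint angles; "qd": joint speeds; "joint_efforts": joint torques, N m; "position": TCP position; "tool_rot": TCP orientation; "force": force on the tool from outside, world axes, zero at the start; "moment": the same for the moment, N m; "grip_width": finger opening in m.
Only numpy, scipy, OpenCV 4.12 (cv2) and the standard library are available. Lean on these libraries where they do the work, as an engineer would, in place of code of your own. Each camera call takes 0.05 s, during which the arm holds its last target. There are 200 camera calls.

## Working session

There is one attempt and no reset: what is moved stays moved. The work goes in short steps, Python scripts to look and compute and a tool call to move; the robot and the scene stay as the last step left them, time stands still between calls to the robot, and variables do not carry over. Pictures are saved under pics/ and viewed, about 8 in all and at most 12, crops included, and the job is handed in when it is done.

Besides the shell and the picture viewer there is one more tool, called after ">>>" as a command line: name --argument value ..., lists and objects as JSON in quotes. arm_command: Moves the arm, as the interface text tells. Its arguments: {"type":"object","properties":{"gripper":{"type":"array","items":{"type":"number"}},"slide":{"type":"array","items":{"type":"array","items":{"type":"number"}}},"turn":{"type":"array","items":{"type":"array","items":{"type":"number"}}},"force":{"type":"number"}},"required":["gripper","slide","turn"]}

```bash
mkdir -p pics; ls; python3 - <<'E'
from workcell import bot, vision
import cv2
for n in ("scene","side","wrist"):
    m=vision.camera_model(n); print(n,m["mtx"].tolist(),m["k1"],m["T"].round(4).tolist() if hasattr(m["T"],"round") else m["T"])
    cv2.imwrite(f"pics/{n}0.png",vision.grab_frame(n))
s=bot.observe();print(s)
E
```

```text
pics
scene [[502.0733613714853, 0.0, 320.419902106305], [0.0, 502.0733613714853, 236.3660410979254], [0.0, 0.0, 1.0]] -0.03231575112837655 [[-0.75, 0.3602, -0.5547, 1.2155], [0.6612, 0.4288, -0.6156, 0.7747], [0.0161, -0.8285, -0.5598, 0.6741], [0.0, 0.0, 0.0, 1.0]]
side [[456.6798407224788, 0.0, 323.07678809898596], [0.0, 456.6798407224788, 229.1051851314312], [0.0, 0.0, 1.0]] 0.025290252307347383 [[0.8419, -0.2817, 0.4602, 0.1776], [-0.5396, -0.4361, 0.7202, -0.616], [-0.0022, -0.8547, -0.5191, 0.5927], [0.0, 0.0, 0.0, 1.0]]
wrist [[385.42711608337834, 0.0, 321.10768252968967], [0.0, 385.42711608337834, 241.42863682614393], [0.0, 0.0, 1.0]] -0.04354488955090988 [[1.0, -0.0007, 0.0001, 0.625], [-0.0006, -0.9549, -0.2968, 0.0756], [0.0003, 0.2968, -0.9549, 0.3729], [0.0, 0.0, 0.0, 1.0]]
{'clock': 0.15, 'qpos': array([-0.07018206,  0.52186592, -0.03630406,  1.59988138,  0.02118328,
        1.02109771, -0.1128238 ]), 'qd': array([ 3.57859807e-04, -1.07489682e-03, -9.64928094e-04, -2.73371381e-03,
       -1.34406571e-03,  5.04442905e-05,  6.45697917e-04]), 'joint_efforts': array([ 4.00798544e-04, -9.27376485e+01,  1.98035471e+00, -3.70049715e+01,
        1.79930578e-02,  6.46477114e-03, -1.41420460e-05]), 'position': array([ 6.24742277e-01, -5.03365454e-05,  2.30863621e-01]), 'tool_rot': array([-3.14072640e+00,  5.59717104e-05,  1.57071336e+00]), 'force': array([ 0.60416811,  0.15686335, -0.65419874]), 'moment': array([-0.03168177, -0.00466397, -0.00920592]), 'grip_width': 0.08530791534257816}
```

View pics/scene0.png

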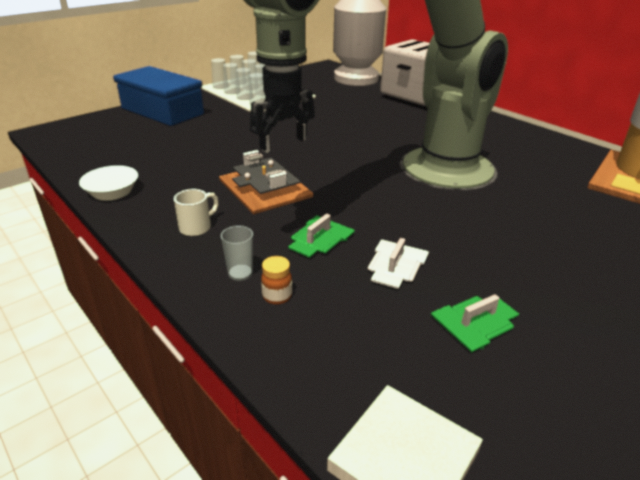

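View pics/side0.png

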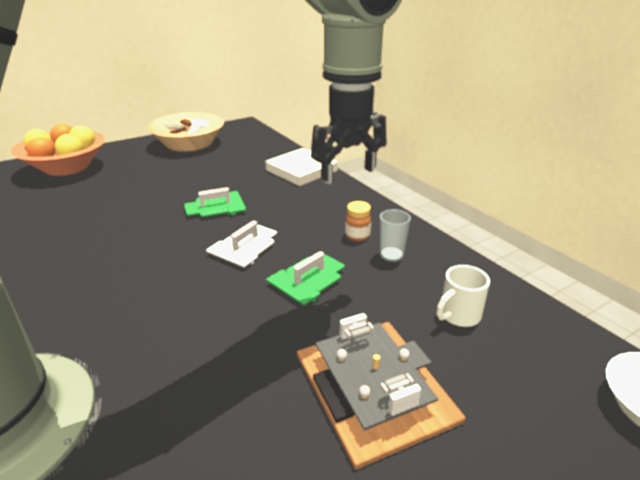

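The bare plate is at scene (398,263) / side (242,243). The stand is at scene (265,182) / side (380,385), with its nose to the right in the side view. Next I'll zoom in for keypoints.

```bash
cat > h.py <<'E'
import numpy as np, cv2
from scipy.optimize import least_squares
def proj(m,P):
    T=np.array(m["T"]);p=(np.atleast_2d(P)-T[:3,3])@T[:3,:3]
    s=p[:,:2]/p[:,2:]; s=s*(1+m["k1"]*(s**2).sum(1,keepdims=True))
    K=np.array(m["mtx"]); return s*[K[0,0],K[1,1]]+K[:2,2]
def tri(obs):  # [(model,uv),...] -> point, residual px
    r=least_squares(lambda P:np.concatenate([proj(m,P)[0]-uv for m,uv in obs]),[0.6,0,0.03]);return r.x,r.fun
def pix2z(m,uv,z):
    r=least_squares(lambda q:proj(m,[q[0],q[1],z])[0]-uv,[0.6,0]);return r.x
def pl(pose,pts):  # pose x,y,z,yaw
    x,y,z,a=pose;c,s=np.cos(a),np.sin(a);P=np.atleast_2d(np.array(pts,float))
    return P@np.array([[c,s,0],[-s,c,0],[0,0,1]])+[x,y,z]
E
python3 - <<'E'
import cv2,numpy as np
a=cv2.imread("pics/side0.png");b=cv2.imread("pics/scene0.png")
def c(im,x,y,w,h): return cv2.resize(im[y:y+h,x:x+w],(400,300),interpolation=cv2.INTER_CUBIC)
o=np.vstack([np.hstack([c(a,290,315,200,150),c(a,195,205,100,75)]),np.hstack([c(b,215,140,100,75),c(b,350,225,100,75)])])
cv2.imwrite("pics/mos.png",o)
E
```

```text
(no output)
```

View pics/mos.png

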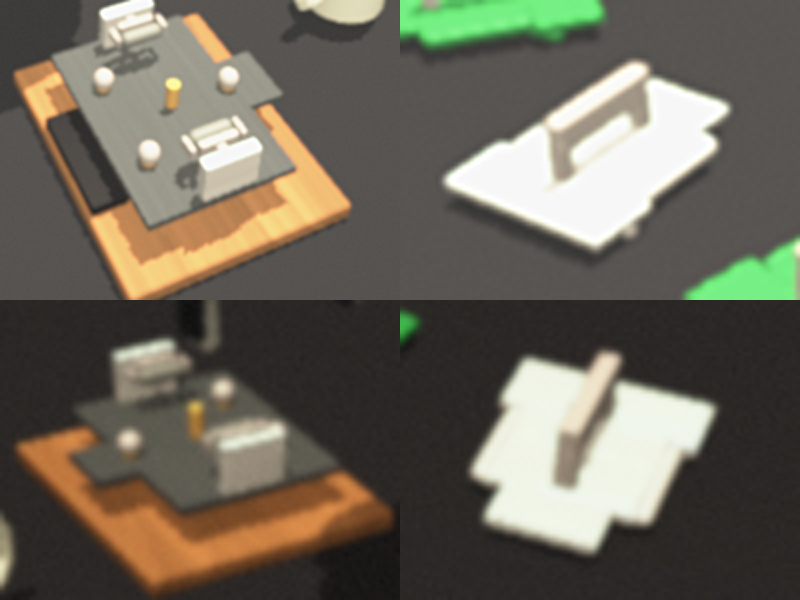

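View pics/wrist0.png

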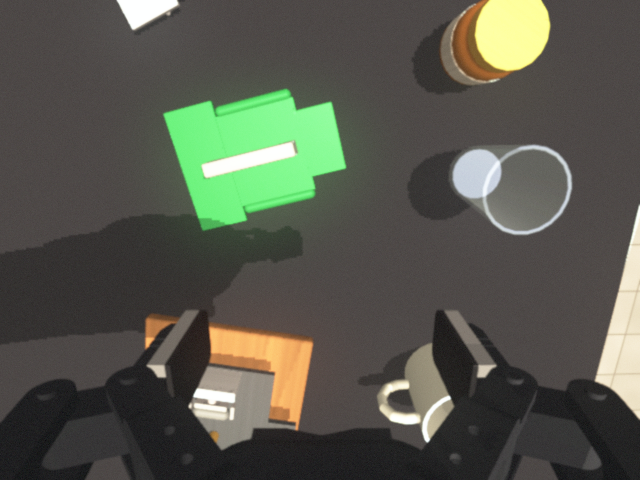

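The crops show the stand's three balls, pin and board corners. The plate's nose points roughly to world +x, and its deck corners are clear in both views. I'll fit both poses.

```bash
cat > fit0.py <<'E'
from h import *; from workcell import vision
A=vision.camera_model("side");B=vision.camera_model("scene")
def q(u,v,x0,y0,s): return np.array([(u+.5)/s-.5+x0,(v+.5)/s-.5+y0])
ss=lambda u,v:(A,q(u,v,290,315,2)); sp=lambda u,v:(A,q(u-400,v,195,205,4))
cs=lambda u,v:(B,q(u,v-300,215,140,4)); cp=lambda u,v:(B,q(u-400,v-300,350,225,4))
P=[((-70,56,16),sp(445,182)),((-70,-56,16),sp(597,247)),((78,-30,16),sp(729,107)),((-25,-56,16),sp(651,205)),
((-70,56,16),cp(717,405)),((-70,-56,16),cp(525,358)),((78,-30,16),cp(486,520)),((78,30,16),cp(597,552)),((-25,56,16),cp(695,455))]
f=lambda p:np.concatenate([proj(c,pl(p,np.array(x)/1e3))[0]-uv for x,(c,uv) in P])
r=least_squares(lambda p:f([*p[:2],0,p[2]]),[.5,.1,.3],loss="soft_l1");print("plate",r.x,f([*r.x[:2],0,r.x[2]]).reshape(-1,2).round(1).tolist())
S=[((50,0,8),ss(228,78)),((-40,38,8),ss(103,80)),((-40,-38,8),ss(149,153)),((50,0,8),cs(128,441)),((-40,-38,8),cs(222,390))]
Q=[((90,-110,14),ss(350,207)),((90,110,14),cs(18,447)),((90,-110,14),cs(0,0)),((-90,110,14),ss(15,73))]
g=lambda p:np.concatenate([proj(c,pl([p[0],p[1],p[3],p[2]],np.array(x)/1e3))[0]-uv for x,(c,uv) in S])
r=least_squares(g,[.6,-.1,-.1,.05],loss="soft_l1");print("stand",r.x,g(r.x).reshape(-1,2).round(1).tolist())
for y in(110,-110):
  for x in (90,-90): 
    w=pl([r.x[0],r.x[1],0,r.x[2]],[x/1e3,y/1e3,.014]);print((x,y),((proj(A,w)[0]-[290,315])*2).round(),((proj(B,w)[0]-[215,140])*4+[0,300]).round())
for n,i in(("glass",(A,(393,258))),("glassS",(B,(240,276))),("jar",(A,(358,239))),("mug",(A,(462,322))),("mugS",(B,(193,230)))): print(n,pix2z(*i,0))
E
python3 fit0.py
```

```text
plate [0.50458365 0.23208774 0.4389205 ] [[-0.2, -0.5], [-0.2, -1.4], [-1.1, -0.2], [-0.3, -1.0], [-0.9, 0.6], [-0.2, 0.6], [-0.3, -0.6], [-0.2, -0.9], [-0.2, -1.0]]
stand [ 0.50858083 -0.24619203 -0.15570623  0.04672659] [[0.0, 0.1], [0.0, -0.2], [0.1, 0.1], [0.3, 0.0], [0.0, -0.0]]
(90, 110) [196.  13.] [150. 580.]
(-90, 110) [11. 73.] [391. 509.]
(90, -110) [353. 207.] [ 13. 443.]
(-90, -110) [131. 304.] [237. 387.]
glass [0.76795415 0.0144699 ]
glassS [0.77955402 0.03628954]
jar [0.74901802 0.12180579]
mug [ 0.74062481 -0.21561373]
mugS [ 0.76649492 -0.18671851]
```

Both fits are good: residuals are about 1 px or less, the predicted board corners match, and the table top comes out at 46.7 mm, within 32–72. I'll move over the plate.

>>> arm_command --gripper '[6,6,6,6,6]' --slide '[[5,-2.5,1],[10,-5,2],[15,-8,3],[20,-10,4],[23.2,-12,5]]' --turn '[[0,0,10],[0,0,20],[0,0,30],[0,0,40],[0,0,50]]' --force 100

```text
clock: 0.78
position: [0.5038, 0.2344, 0.1808]
tool_rot: [-3.141, -0.0, 0.694]
force: [0.3, -0.0, -0.6]
grip_width: 0.0599
```

>>> arm_command --gripper '[6,6,6,6]' --slide '[[0,0,0],[0,0,0],[0,0,0],[0,0,0]]' --turn '[[0,0,8],[0,0,15.1],[0,0,15.1],[0,0,15.1]]'

```text
clock: 1.27
position: [0.505, 0.232, 0.1812]
tool_rot: [-3.142, 0.0, 0.437]
force: [0.4, -0.2, 0.2]
grip_width: 0.0601
```

```bash
cat > go.py <<'E'
from workcell import bot
import numpy as np
from scipy.spatial.transform import Rotation as R
def go(x,y,z,yaw): # yaw of tool x; prints slide cm / turn deg from measured pose
    s=bot.observe();C=R.from_euler("xyz",s["tool_rot"]);T=R.from_euler("xyz",[np.pi,0,yaw])
    print("t",round(s["clock"],2),"pos",(s["position"]*1e3).round(1),"rot",s["tool_rot"].round(4),"F",s["force"].round(2),"w",round(s["grip_width"]*1e3,1),"q7",s["qpos"][6].round(2))
    print("slide",(C.inv().apply(np.array([x,y,z])-s["position"])*100).round(2),"turn",np.degrees((C.inv()*T).as_rotvec()).round(2))
E
python3 - <<'E'
from h import *; from workcell import vision; from go import go
go(.5046,.2321,.025,.4389)
m=vision.camera_model("wrist");im=vision.grab_frame("wrist")
p=[.5046,.2321,0,.4389]
K=[(-70,56,16),(-70,-56,16),(-25,56,16),(-25,-56,16),(78,30,16),(78,-30,16),(39,6,55),(39,-6,55),(-39,6,55),(-39,-6,55)]
uv=proj(m,pl(p,np.array(K)/1e3));print(uv.round(1).tolist())
for u in uv: cv2.circle(im,tuple(int(round(v)) for v in u),3,(0,0,255),1)
cv2.imwrite("pics/w1.png",im)
E
```

```text
t 1.27 pos [505.  232.  181.2] rot [-3.1415e+00  2.0000e-04  4.3740e-01] F [ 0.42 -0.24  0.22] w 60.1 q7 -1.56
slide [-0.03 -0.03 15.62] turn [-0.    0.01 -0.08]
[[256.7, 297.1], [384.6, 296.9], [253.9, 248.3], [387.1, 248.1], [280.9, 120.2], [359.5, 120.1], [311.5, 178.3], [328.8, 178.3], [312.5, 282.1], [328.4, 282.0]]
```

View pics/w1.png

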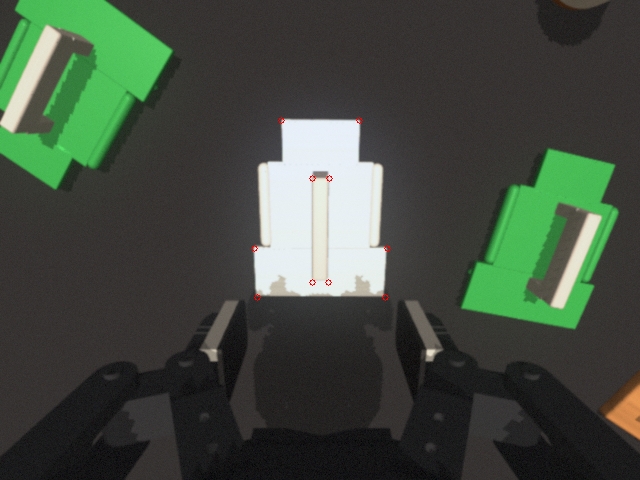

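The predicted corners (red) land on the plate's corners and bar at (320,180–282), so the pose is confirmed to about 1 mm. I'll descend and grip.

>>> arm_command --gripper '[6,6,6,6,6]' --slide '[[0,0,4],[0,0,8],[0,0,12],[0,0,14.5],[0,0,15.6]]' --turn '[[0,0,0],[0,0,0],[0,0,0],[0,0,0],[0,0,0]]'

```text
clock: 1.95
position: [0.5046, 0.2316, 0.0241]
tool_rot: [-3.141, 0.002, 0.435]
force: [0.4, -0.2, 0.3]
grip_width: 0.0599
```

>>> arm_command --gripper '[1.5,0.5,0.5,0.5,0.5]' --slide '[[0,0,0],[0,0,0],[0,0,0],[0,0,0],[0,0,0]]' --turn '[[0,0,0],[0,0,0],[0,0,0],[0,0,0],[0,0,0]]' --force 100

```text
clock: 2.58
position: [0.5057, 0.2323, 0.0265]
tool_rot: [-3.141, -0.002, 0.435]
force: [-0.8, -0.2, 7.4]
grip_width: 0.0104
```

>>> arm_command --gripper '[0.5,0.5,0.5]' --slide '[[0,0,0],[0,0,0],[0,0,0]]' --turn '[[0,0,0],[0,0,0],[0,0,0]]'

```text
clock: 2.95
position: [0.5057, 0.2323, 0.0265]
tool_rot: [-3.141, -0.002, 0.435]
force: [-1.5, 0.2, 8.1]
grip_width: 0.0104
```

>>> arm_command --gripper '[0.5,0.5,0.5,0.5,0.5]' --slide '[[0,0,-1],[0,0,-3],[0,0,-6],[0,0,-9],[0,0,-12]]' --turn '[[0,0,0],[0,0,0],[0,0,0],[0,0,0],[0,0,0]]'

```text
clock: 3.58
position: [0.5047, 0.2318, 0.1469]
tool_rot: [-3.142, -0.0, 0.435]
force: [-0.1, -0.1, -4.4]
grip_width: 0.0103
```

>>> arm_command --gripper '[0.5,0.5,0.5]' --slide '[[0,0,0],[0,0,0],[0,0,0]]' --turn '[[0,0,0],[0,0,0],[0,0,0]]'

```text
clock: 3.95
position: [0.5045, 0.2317, 0.1443]
tool_rot: [3.141, 0.002, 0.435]
force: [-0.5, -1.0, -5.0]
grip_width: 0.0101
```

```bash
python3 - <<'E'
from h import *; from workcell import vision; from go import go
go(.5086,-.2462,.16,-.1557)
m=vision.camera_model("wrist");im=vision.grab_frame("wrist")
from workcell import bot
p=bot.observe()["position"]; pose=[p[0],p[1],p[2]-.025,.435]
K=[(-70,56,16),(-70,-56,16),(-25,56,16),(-25,-56,16),(78,30,16),(78,-30,16),(39,6,55),(39,-6,55),(-39,6,55),(-39,-6,55)]
uv=proj(m,pl(pose,np.array(K)/1e3))
im=cv2.resize(im[80:380,120:520],(800,600))
for u in (uv-[120,80])*2: cv2.circle(im,tuple(int(round(v)) for v in u),3,(0,0,255),1)
cv2.imwrite("pics/w2.png",im)
E
```

```text
t 3.95 pos [504.5 231.7 144.3] rot [3.1414e+00 1.7000e-03 4.3460e-01] F [-0.55 -1.   -4.97] w 10.1 q7 -1.55
slide [-19.75  43.52  -1.53] turn [ 0.04  0.09 33.82]
```

View pics/w2.png

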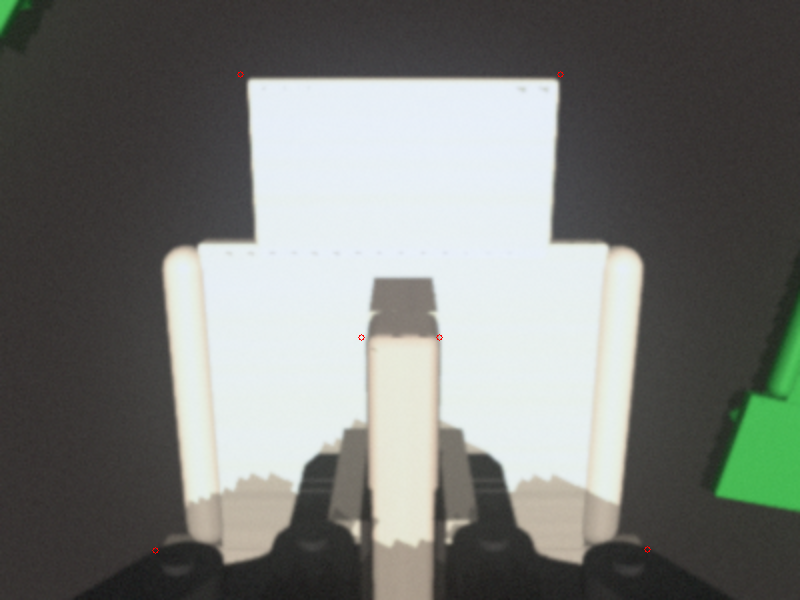

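The plate is held square and roughly level, and the measured weight is 5 N. Its nose corners at (248,79) and (558,79) are slightly narrower than predicted, so I'll fit the in-hand pose.

```bash
cat > inhand.py <<'E'
from h import *
from go import *
def fit(m,pos,yaw,obs):
    T0=R.from_euler("z",yaw)
    def f(p,full=False):
        Rr=T0*R.from_euler("xyz",[p[3],p[4],p[5]])
        r=[proj(m,Rr.apply(np.array(k)/1e3)+pos+T0.apply(p[:3]))[0]-uv for k,uv in obs]
        return np.concatenate([np.ravel(r),[0]]) if full else np.concatenate([np.ravel(r),[(p[4])/.02,p[3]/.02]])
    r=least_squares(f,[0,0,-.025,0,0,0]);
    print("dxyz mm",(r.x[:3]*1e3).round(1),"rpy deg",np.degrees(r.x[3:]).round(2),"res",r.fun.round(1).tolist());return r.x
E
python3 - <<'E'
from inhand import *; from workcell import vision
m=vision.camera_model("wrist");s=bot.observe()
c=lambda u,v:np.array([(u+.5)/2-.5+120,(v+.5)/2-.5+80])
obs=[((78,30,16),c(248,79)),((78,-30,16),c(559,79)),((46,30,16),c(257,243)),((46,-30,16),c(551,243)),((46,42,16),c(199,242)),((46,-42,16),c(607,242)),((39,4,55),c(378,337)),((39,-4,55),c(430,337))]
fit(m,s["position"],s["tool_rot"][2],obs)
fit(m,s["position"],s["tool_rot"][2],obs[:6])
E
```

```text
dxyz mm [ -0.6  -0.5 -29.8] rpy deg [ 0.08 -0.65 -0.04] res [-0.1, 0.2, 0.1, 0.2, -0.0, -0.3, -0.5, -0.3, -0.2, 0.3, 0.6, 0.3, 0.4, -0.1, -0.4, -0.2, -0.6, 0.1]
dxyz mm [ -0.8  -0.5 -29.4] rpy deg [ 0.11 -0.07 -0.04] res [0.1, 0.1, -0.1, 0.2, 0.0, -0.3, -0.5, -0.4, -0.2, 0.2, 0.6, 0.2, -0.1, 0.1]
```

The plate is level in the hand, with its origin 29.5 mm below the TCP and offset (-0.7,-0.5) mm. I'll carry it to above the stand.

>>> arm_command --gripper '[0.5,0.5,0.5,0.5,0.5]' --slide '[[-1.2,2.6,-1.5],[-3.2,7,-1.5],[-5.4,12,-1.5],[-7.7,17,-1.5],[-10,22,-1.5]]' --turn '[[0,0,2],[0,0,5],[0,0,9],[0,0,13],[0,0,17]]'

```text
clock: 4.62
position: [0.5064, -0.0122, 0.1604]
tool_rot: [3.141, 0.0, 0.134]
force: [1.9, -0.6, -4.5]
grip_width: 0.0107
```

```bash
python3 -c "
from go import go; go(.5094,-.2458,.16,-.1557)"
```

```text
t 4.62 pos [506.4 -12.2 160.4] rot [3.1415e+00 1.0000e-04 1.3440e-01] F [ 1.86 -0.62 -4.51] w 10.7 q7 -1.35
slide [-2.83 23.19  0.04] turn [1.000e-02 1.000e-02 1.662e+01]
```

>>> arm_command --gripper '[0.5,0.5,0.5,0.5,0.5]' --slide '[[-0.6,5,0],[-1.3,11,0],[-2.0,16.5,0],[-2.6,21,0],[-2.8,23.2,0]]' --turn '[[0,0,4],[0,0,8],[0,0,12],[0,0,15],[0,0,16.6]]'

```text
clock: 5.25
position: [0.5098, -0.2466, 0.1603]
tool_rot: [3.141, 0.001, -0.157]
force: [-0.7, 0.9, -4.8]
grip_width: 0.0102
```

>>> arm_command --gripper '[0.5,0.5,0.5,0.5]' --slide '[[0,0,0],[0,0,0],[0,0,0],[0,0,0]]' --turn '[[0,0,0],[0,0,0],[0,0,0],[0,0,0]]'

```text
clock: 5.75
position: [0.5112, -0.2426, 0.1604]
tool_rot: [-3.141, -0.0, -0.151]
force: [0.3, -0.3, -4.1]
grip_width: 0.0103
```

```bash
python3 - <<'E'
from h import *; from workcell import vision; from go import *
go(.5094,-.2458,.11,-.1557)
ims=[]
for n,(x,y) in (("side",(280,250)),("scene",(180,90))):
    ims.append(cv2.resize(vision.grab_frame(n)[y:y+200,x:x+200] if n=="side" else vision.grab_frame(n)[y:y+150,x:x+150],(400,400),interpolation=cv2.INTER_CUBIC))
cv2.imwrite("pics/two.png",np.hstack(ims))
w=vision.grab_frame("wrist");cv2.imwrite("pics/w3.png",w)
E
```

```text
t 5.75 pos [ 511.2 -242.6  160.4] rot [-3.1414e+00 -1.0000e-04 -1.5060e-01] F [ 0.33 -0.26 -4.15] w 10.3 q7 -1.14
slide [-0.13  0.35  5.04] turn [-0.01 -0.    0.29]
```

View pics/two.png

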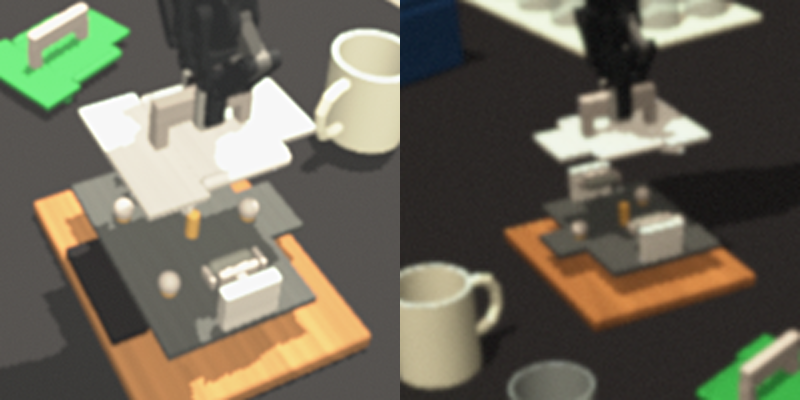

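Nose is over nose, and mug and glass are clear. I'll check the plate's position against the stand using the same cameras that located the stand.

```bash
python3 - <<'E'
from h import *; from workcell import vision
A=vision.camera_model("side");B=vision.camera_model("scene")
s=lambda u,v:(A,np.array([(u+.5)/2-.5+280,(v+.5)/2-.5+250])); c=lambda u,v:(B,np.array([(u-399.5)*.375-.5+180,(v+.5)*.375-.5+90]))
P=[((-70,56,16),s(80,110)),((-70,-56,16),s(150,216)),((78,-30,16),s(316,130)),((78,30,16),s(270,81)),((46,-50,13),s(291,160)),
((-70,56,16),c(709,131)),((78,-30,16),c(535,136)),((78,30,16),c(562,157))]
f=lambda p:np.concatenate([proj(k,pl(p,np.array(x)/1e3))[0]-uv for x,(k,uv) in P])
r=least_squares(f,[.5,-.25,.13,-.15],loss="soft_l1");print(r.x.round(4),f(r.x).reshape(-1,2).round(1).tolist())
print("offset in stand frame mm",((r.x[:2]-[.5086,-.2462])@np.array([[np.cos(.1557),np.sin(.1557)],[-np.sin(.1557),np.cos(.1557)]])*1e3).round(1))
E
```

```text
[ 0.51   -0.2447  0.1339 -0.1542] [[-0.9, 0.2], [-0.9, 0.4], [0.2, -1.2], [-0.4, -1.0], [1.9, 0.9], [0.2, 1.3], [-0.7, -0.3], [-1.0, 0.0]]
offset in stand frame mm [1.2 1.7]
```

>>> arm_command --gripper '[0.5,0.5,0.5,0.5,0.5]' --slide '[[-0.1,0.2,1.2],[-0.12,0.25,2.8],[-0.12,0.25,4.2],[-0.12,0.25,5.2],[-0.12,0.25,5.5]]' --turn '[[0,0,0.2],[0,0,0.2],[0,0,0.2],[0,0,0.2],[0,0,0.2]]'

```text
clock: 6.52
position: [0.5092, -0.2455, 0.1044]
tool_rot: [-3.141, 0.001, -0.155]
force: [0.9, -0.5, -4.6]
grip_width: 0.0102
```

>>> arm_command --gripper '[0.5,0.5,0.5,0.5]' --slide '[[0,0,0],[0,0,0],[0,0,0],[0,0,0]]' --turn '[[0,0,0],[0,0,0],[0,0,0],[0,0,0]]'

```text
clock: 7.02
position: [0.5096, -0.2456, 0.1055]
tool_rot: [3.142, -0.0, -0.155]
force: [-0.2, 0.2, -4.9]
grip_width: 0.0106
```

```bash
python3 - <<'E'
from h import *; from workcell import vision; from go import *
go(.5095,-.2453,.09,-.1557)
ims=[]
for n,(x,y,w) in (("side",(310,300,150)),("scene",(210,120,110))):
    ims.append(cv2.resize(vision.grab_frame(n)[y:y+w,x:x+w],(400,400),interpolation=cv2.INTER_CUBIC))
cv2.imwrite("pics/two2.png",np.hstack(ims))
E
```

```text
t 7.03 pos [ 509.6 -245.6  105.5] rot [ 3.1416e+00 -3.0000e-04 -1.5540e-01] F [-0.23  0.24 -4.95] w 10.6 q7 -1.11
slide [-0.01 -0.03  1.55] turn [ 0.   -0.02  0.02]
```

View pics/two2.png

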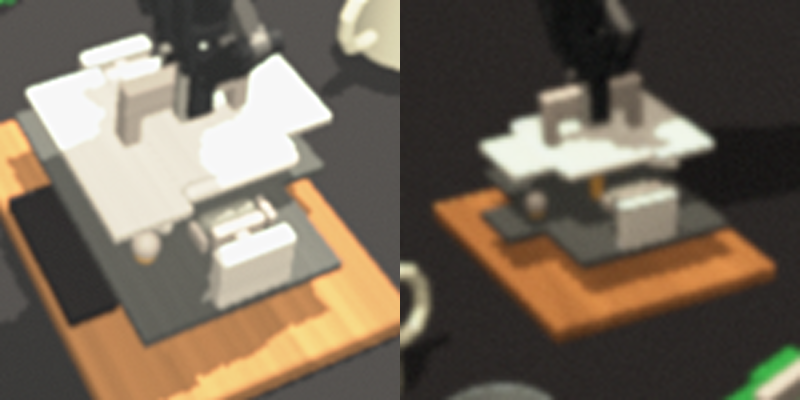

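The plate is just above the rollers and looks centred over the table. Contact should come at TCP z ≈ 0.094–0.097, so from here I'll go down in small steps watching the force.

>>> arm_command --gripper '[0.5,0.5,0.5,0.5,0.5]' --slide '[[0,0,0.3],[0,0,0.6],[0,0,0.8],[0,0,0.9],[0,0,0.9]]' --turn '[[0,0,0],[0,0,0],[0,0,0],[0,0,0],[0,0,0]]'

```text
clock: 7.75
position: [0.5095, -0.2456, 0.0962]
tool_rot: [-3.142, 0.0, -0.155]
force: [-0.3, 0.7, -4.9]
grip_width: 0.0104
```

>>> arm_command --gripper '[0.5,0.5,0.5,0.5]' --slide '[[0,0,0.1],[0,0,0.2],[0,0,0.2],[0,0,0.2]]' --turn '[[0,0,0],[0,0,0],[0,0,0],[0,0,0]]'

```text
clock: 8.25
position: [0.5095, -0.2456, 0.0943]
tool_rot: [3.142, 0.0, -0.155]
force: [-0.3, 0.1, -5.7]
grip_width: 0.0103
```

>>> arm_command --gripper '[0.5,0.5,0.5,0.5]' --slide '[[0,0,0.1],[0,0,0.15],[0,0,0.15],[0,0,0.15]]' --turn '[[0,0,0],[0,0,0],[0,0,0],[0,0,0]]'

```text
clock: 8.75
position: [0.5098, -0.245, 0.093]
tool_rot: [-3.141, -0.0, -0.155]
force: [0.8, 4.9, 3.3]
grip_width: 0.0105
```

>>> arm_command --gripper '[0.5,0.5,0.5,0.5]' --slide '[[0,0,0.1],[0,0,0.15],[0,0,0.15],[0,0,0.15]]' --turn '[[0,0,0],[0,0,0],[0,0,0],[0,0,0]]'

```text
clock: 9.25
position: [0.5099, -0.2443, 0.0915]
tool_rot: [-3.14, -0.0, -0.154]
force: [0.4, 8.5, 3.2]
grip_width: 0.0104
```

Contact came at TCP z ≈ 0.0937, so home should be about 0.082. There is a +y side force of 8.5 N, so only the right roller bears. I'll shift the plate towards +y to balance it.

>>> arm_command --gripper '[0.5,0.5,0.5,0.5]' --slide '[[0,-0.1,0],[0,-0.15,0],[0,-0.15,0],[0,-0.15,0]]' --turn '[[0,0,0],[0,0,0],[0,0,0],[0,0,0]]'

```text
clock: 9.75
position: [0.51, -0.2436, 0.0916]
tool_rot: [-3.141, -0.0, -0.155]
force: [-0.8, 5.5, 5.2]
grip_width: 0.0099
```

```bash
python3 -c "
from go import *; go(.5094,-.2445,.082,-.1557); s=bot.observe();print(s['moment'].round(2))"
```

```text
t 9.75 pos [ 510.  -243.6   91.6] rot [-3.1409e+00 -2.0000e-04 -1.5500e-01] F [-0.83  5.49  5.21] w 9.9 q7 -1.1
slide [-0.04  0.09  0.96] turn [-0.04 -0.01  0.04]
[ 1.17  0.19 -0.08]
```

>>> arm_command --gripper '[0.5,0.5,0.5,0.5]' --slide '[[0,-0.1,0],[0,-0.15,0],[0,-0.15,0],[0,-0.15,0]]' --turn '[[0,0,0],[0,0,0],[0,0,0],[0,0,0]]'

```text
clock: 10.25
position: [0.51, -0.2433, 0.0916]
tool_rot: [3.141, -0.001, -0.156]
force: [-1.1, -1.1, 6.4]
grip_width: 0.0106
```

```bash
python3 -c "
from go import *; go(.5094,-.2445,.082,-.1557); s=bot.observe();print(s['moment'].round(2))"
```

```text
t 10.25 pos [ 510.  -243.3   91.6] rot [ 3.1408e+00 -7.0000e-04 -1.5590e-01] F [-1.15 -1.07  6.4 ] w 10.6 q7 -1.1
slide [-0.05  0.12  0.96] turn [ 0.04 -0.04 -0.01]
[-0.29  0.54 -0.04]
```

Balanced. Continuing down.

>>> arm_command --gripper '[0.5,0.5,0.5,0.5]' --slide '[[0,0,0.07],[0,0,0.14],[0,0,0.2],[0,0,0.2]]' --turn '[[0,0,0],[0,0,0],[0,0,0],[0,0,0]]'

```text
clock: 10.75
position: [0.5101, -0.2431, 0.0897]
tool_rot: [3.141, -0.001, -0.156]
force: [-2.7, -0.5, 7.9]
grip_width: 0.0105
```

>>> arm_command --gripper '[0.5,0.5,0.5,0.5]' --slide '[[0,0,0.07],[0,0,0.14],[0,0,0.2],[0,0,0.2]]' --turn '[[0,0,0],[0,0,0],[0,0,0],[0,0,0]]'

```text
clock: 11.25
position: [0.51, -0.2429, 0.0874]
tool_rot: [3.141, -0.0, -0.156]
force: [-0.7, -2.1, 2.2]
grip_width: 0.0104
```

```bash
python3 -c "
from go import *; go(.5094,-.2445,.082,-.1557); s=bot.observe();print(s['moment'].round(2))"
```

```text
t 11.25 pos [ 510.  -242.9   87.4] rot [ 3.1413e+00 -4.0000e-04 -1.5560e-01] F [-0.65 -2.13  2.18] w 10.4 q7 -1.1
slide [-0.04  0.17  0.54] turn [ 0.02 -0.02  0.01]
[-0.25  0.12 -0.02]
```

>>> arm_command --gripper '[0.5,0.5,0.5,0.5]' --slide '[[0,0,0.05],[0,0,0.1],[0,0,0.15],[0,0,0.15]]' --turn '[[0,0,0],[0,0,0],[0,0,0],[0,0,0]]'

```text
clock: 11.75
position: [0.51, -0.2427, 0.0857]
tool_rot: [3.141, -0.0, -0.155]
force: [-0.1, -2.7, -2.9]
grip_width: 0.0104
```

>>> arm_command --gripper '[0.5,0.5,0.5,0.5]' --slide '[[0,0,0.05],[0,0,0.1],[0,0,0.1],[0,0,0.1]]' --turn '[[0,0,0],[0,0,0],[0,0,0],[0,0,0]]'

```text
clock: 12.25
position: [0.51, -0.2426, 0.0847]
tool_rot: [3.142, 0.0, -0.155]
force: [2.3, -3.1, -6.3]
grip_width: 0.0102
```

```bash
python3 -c "
from go import *; go(.5094,-.2445,.082,-.1557); s=bot.observe();print(s['moment'].round(2))"
```

```text
t 12.25 pos [ 510.  -242.6   84.7] rot [ 3.1416  0.     -0.1553] F [ 2.33 -3.15 -6.32] w 10.2 q7 -1.1
slide [-0.03  0.19  0.27] turn [0.   0.   0.02]
[-0.64 -0.65 -0.02]
```

>>> arm_command --gripper '[0.5,0.5,0.5,0.5]' --slide '[[0.03,0.04,0.05],[0.05,0.05,0.1],[0.05,0.05,0.1],[0.05,0.05,0.1]]' --turn '[[0,0,0],[0,0,0],[0,0,0],[0,0,0]]'

```text
clock: 12.75
position: [0.5101, -0.243, 0.0836]
tool_rot: [-3.141, 0.001, -0.155]
force: [0.0, -0.6, -6.0]
grip_width: 0.0104
```

```bash
python3 -c "
from go import *; go(.5094,-.2445,.082,-.1557); s=bot.observe();print(s['moment'].round(2))"
```

```text
t 12.75 pos [ 510.1 -243.    83.6] rot [-3.1414e+00  8.0000e-04 -1.5530e-01] F [ 0.03 -0.59 -6.04] w 10.4 q7 -1.1
slide [-0.04  0.16  0.16] turn [-0.01  0.04  0.02]
[-0.23  0.01 -0.08]
```

>>> arm_command --gripper '[0.5,0.5,0.5,0.5]' --slide '[[0,0,0.03],[0,0,0.06],[0,0,0.06],[0,0,0.06]]' --turn '[[0,0,0],[0,0,0],[0,0,0],[0,0,0]]'

```text
clock: 13.25
position: [0.5101, -0.2431, 0.0831]
tool_rot: [-3.141, 0.001, -0.155]
force: [-2.5, 0.2, -7.4]
grip_width: 0.0106
```

>>> arm_command --gripper '[0.5,0.5,0.5,0.5]' --slide '[[0,0,0.03],[0,0,0.06],[0,0,0.06],[0,0,0.06]]' --turn '[[0,0,0],[0,0,0],[0,0,0],[0,0,0]]'

```text
clock: 13.75
position: [0.5101, -0.2431, 0.0824]
tool_rot: [-3.141, 0.001, -0.155]
force: [-5.0, -0.2, -8.7]
grip_width: 0.0102
```

```bash
python3 -c "
from go import *; go(.5094,-.2445,.082,-.1557); s=bot.observe();print(s['moment'].round(2))"
```

```text
t 13.75 pos [ 510.1 -243.1   82.4] rot [-3.1415e+00  6.0000e-04 -1.5540e-01] F [-5.03 -0.21 -8.66] w 10.2 q7 -1.1
slide [-0.05  0.15  0.04] turn [-0.01  0.03  0.01]
[-0.05  0.9  -0.01]
```

>>> arm_command --gripper '[0.5,0.5,0.5,0.5]' --slide '[[-0.04,0,0],[-0.08,0,0],[-0.08,0,0.04],[-0.08,0,0.04]]' --turn '[[0,0,0],[0,0,0],[0,0,0],[0,0,0]]'

```text
clock: 14.25
position: [0.51, -0.2432, 0.0824]
tool_rot: [3.141, -0.001, -0.155]
force: [0.2, -1.0, -7.9]
grip_width: 0.0102
```

```bash
python3 -c "
from go import *; go(.5094,-.2445,.082,-.1557); s=bot.observe();print(s['moment'].round(2))"
```

```text
t 14.25 pos [ 510.  -243.2   82.4] rot [ 3.1415e+00 -8.0000e-04 -1.5530e-01] F [ 0.22 -1.03 -7.89] w 10.2 q7 -1.1
slide [-0.03  0.14  0.04] turn [ 0.01 -0.04  0.02]
[-0.21 -0.02 -0.07]
```

>>> arm_command --gripper '[0.5,0.5,0.5,0.5]' --slide '[[0,0,0.03],[0,0,0.06],[0,0,0.06],[0,0,0.06]]' --turn '[[0,0,0],[0,0,0],[0,0,0],[0,0,0]]'

```text
clock: 14.75
position: [0.5099, -0.2431, 0.0816]
tool_rot: [3.141, -0.001, -0.155]
force: [2.9, -2.0, -9.9]
grip_width: 0.0103
```

```bash
python3 - <<'E'
from go import *; from workcell import vision; import cv2
go(.5094,-.2445,.082,-.1557); s=bot.observe();print(s['moment'].round(2))
ims=[]
for n,(x,y,w) in (("side",(310,300,150)),("scene",(210,120,110))):
    ims.append(cv2.resize(vision.grab_frame(n)[y:y+w,x:x+w],(400,400),interpolation=cv2.INTER_CUBIC))
cv2.imwrite("pics/two3.png",np.hstack(ims))
E
```

```text
t 14.75 pos [ 509.9 -243.1   81.6] rot [ 3.1415e+00 -5.0000e-04 -1.5530e-01] F [ 2.94 -1.98 -9.95] w 10.3 q7 -1.1
slide [-0.03  0.14 -0.04] turn [ 0.01 -0.03  0.02]
[-0.38 -0.89 -0.04]
```

View pics/two3.png

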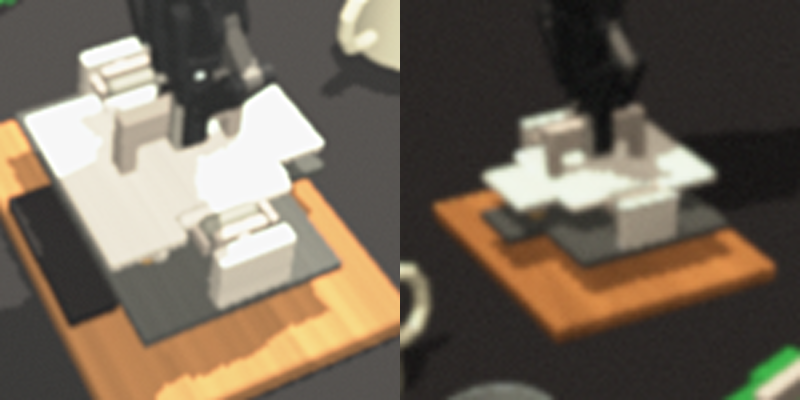

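The rollers are over the rims and the plate looks level. The load isn't yet on the balls, since the arm still carries about 10 N. Continuing gently.

>>> arm_command --gripper '[0.5,0.5,0.5,0.5]' --slide '[[0.03,0.03,0.03],[0.03,0.03,0.05],[0.03,0.03,0.05],[0.03,0.03,0.05]]' --turn '[[0,0,0],[0,0,0],[0,0,0],[0,0,0]]'

```text
clock: 15.35
position: [0.5098, -0.2433, 0.081]
tool_rot: [-3.141, 0.0, -0.155]
force: [4.5, -1.4, -10.9]
grip_width: 0.0106
```

>>> arm_command --gripper '[0.5,0.5,0.5,0.5]' --slide '[[0,0,0.03],[0,0,0.05],[0,0,0.05],[0,0,0.05]]' --turn '[[0,0,0],[0,0,0],[0,0,0],[0,0,0]]'

```text
clock: 15.85
position: [0.5099, -0.2434, 0.0806]
tool_rot: [-3.142, 0.0, -0.155]
force: [3.9, -1.0, -10.9]
grip_width: 0.0107
```

```bash
python3 -c "
from go import *; go(.5094,-.2445,.082,-.1557); s=bot.observe();print(s['moment'].round(2))"
```

```text
t 15.85 pos [ 509.9 -243.4   80.6] rot [-3.1416  0.     -0.1553] F [  3.95  -1.04 -10.92] w 10.7 q7 -1.1
slide [-0.03  0.12 -0.14] turn [-0.    0.    0.02]
[-0.06 -0.97 -0.03]
```

>>> arm_command --gripper '[0.5,0.5,0.5,0.5]' --slide '[[0.04,0.01,0],[0.04,0.01,0.03],[0.04,0.01,0.05],[0.04,0.01,0.05]]' --turn '[[0,0,0],[0,0,0],[0,0,0],[0,0,0]]'

```text
clock: 16.35
position: [0.51, -0.2436, 0.0802]
tool_rot: [-3.141, 0.0, -0.156]
force: [-2.8, 1.3, -1.5]
grip_width: 0.0102
```

>>> arm_command --gripper '[0.5,0.5,0.5,0.5]' --slide '[[0,0,0.03],[0,0,0.05],[0,0,0.05],[0,0,0.05]]' --turn '[[0,0,0],[0,0,0],[0,0,0],[0,0,0]]'

```text
clock: 16.85
position: [0.51, -0.2436, 0.0801]
tool_rot: [-3.141, 0.0, -0.156]
force: [-5.6, 2.6, 8.4]
grip_width: 0.0103
```

```bash
python3 -c "
from go import *; go(.5094,-.2445,.082,-.1557); s=bot.observe();print(s['moment'].round(2))"
```

```text
t 16.85 pos [ 510.  -243.6   80.1] rot [-3.1414e+00  1.0000e-04 -1.5560e-01] F [-5.6   2.62  8.42] w 10.3 q7 -1.1
slide [-0.05  0.09 -0.19] turn [-0.01  0.    0.01]
[ 0.7   1.17 -0.09]
```

The plate is firmly home: z stopped at 0.080 and Fz rose to +8. I'll relax the push and side load, then let go.

>>> arm_command --gripper '[0.5,0.5,0.5,0.5]' --slide '[[-0.03,-0.02,-0.03],[-0.03,-0.02,-0.05],[-0.03,-0.02,-0.05],[-0.03,-0.02,-0.05]]' --turn '[[0,0,0],[0,0,0],[0,0,0],[0,0,0]]'

```text
clock: 17.35
position: [0.51, -0.2436, 0.0801]
tool_rot: [3.141, -0.0, -0.155]
force: [-2.0, -0.9, 0.1]
grip_width: 0.0106
```

>>> arm_command --gripper '[0.5,0.5]' --slide '[[0,0,0],[0,0,0]]' --turn '[[0,0,0],[0,0,0]]' --force 20

```text
clock: 17.6
position: [0.51, -0.2436, 0.0801]
tool_rot: [3.141, -0.0, -0.156]
force: [-2.6, -2.2, 0.8]
grip_width: 0.0103
```

>>> arm_command --gripper '[2,3.5,4.5,4.5,4.5]' --slide '[[0,0,0],[0,0,0],[0,0,0],[0,0,0],[0,0,0]]' --turn '[[0,0,0],[0,0,0],[0,0,0],[0,0,0],[0,0,0]]'

```text
clock: 18.23
position: [0.51, -0.2433, 0.0801]
tool_rot: [3.142, -0.0, -0.155]
force: [0.3, -0.8, -0.3]
grip_width: 0.0449
```

>>> arm_command --gripper '[4.5,4.5,4.5,4.5,4.5]' --slide '[[0,0,-1],[0,0,-3],[0,0,-6],[0,0,-10],[0,0,-13]]' --turn '[[0,0,0],[0,0,0],[0,0,0],[0,0,0],[0,0,0]]'

```text
clock: 18.85
position: [0.51, -0.2435, 0.2124]
tool_rot: [3.141, -0.001, -0.156]
force: [-0.4, 0.2, -0.5]
grip_width: 0.0448
```

>>> arm_command --gripper '[4.5,4.5,4.5,4.5]' --slide '[[-3,0,-3],[-5,0,-3],[-5,0,-3],[-5,0,-3]]' --turn '[[0,0,0],[0,0,0],[0,0,0],[0,0,0]]'

```text
clock: 19.35
position: [0.4611, -0.2356, 0.2404]
tool_rot: [3.142, -0.001, -0.155]
force: [0.1, -0.5, -0.7]
grip_width: 0.0453
```

```bash
python3 - <<'E'
from h import *; from go import *; from workcell import vision
go(.5094,-.2445,.082,-.1557)
ims=[]
m=vision.camera_model("wrist");w=vision.grab_frame("wrist")
for n,(x,y,k) in (("side",(310,300,150)),("scene",(210,120,110))):
    ims.append(cv2.resize(vision.grab_frame(n)[y:y+k,x:x+k],(400,400),interpolation=cv2.INTER_CUBIC))
ims=cv2.resize(np.hstack(ims),(560,280))
o=np.zeros((600,800,3),np.uint8);o[:280,:560]=ims;o[280:600]=cv2.resize(w,(800,600))[100:420]
cv2.imwrite("pics/fin.png",o);cv2.imwrite("pics/wf.png",w)
E
```

```text
t 19.35 pos [ 461.1 -235.6  240.4] rot [ 3.1416e+00 -6.0000e-04 -1.5520e-01] F [ 0.1  -0.53 -0.69] w 45.3 q7 -1.18
slide [ 4.9   0.13 15.84] turn [ 0.   -0.03  0.03]
```

View pics/fin.png

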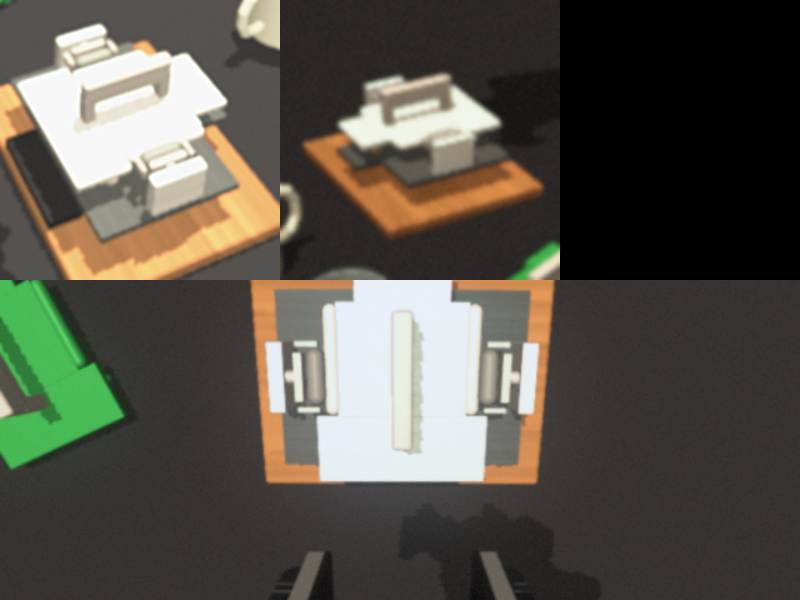

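The wrist view shows the plate released and square on the stand, with both rollers evenly over the rims (at (315,375) and (490,375)) and the fingers well clear. Handing in.

```bash
python3 -c "
from workcell import job_done; print(job_done())"
```

```text
the job is handed in; nothing more can be done
None
```

The carrier plate is back on the weighing stand, nose over nose, released and handed in at about 19 s of the 54 s allowed. No verdict was reported.

**What I did:** I gripped the plate by its bar and carried it over. Once the side force showed it was hitting the right roller first, I re-centred it on the rollers. I then pushed it down in steps of about 0.5–2 mm, relaxed the push to about 0 N and opened the fingers.

**Forces (at the wrist, read at the end of each move):**
- The push past the rollers was about 13 N including the plate's weight.
- Once the balls bore, the push peaked at about 8 N, under the 12 N limit.
- The plate-to-stand contact force itself could not be measured directly.

**Last checks:**
- The tool stopped going down at z = 0.080, so the plate was bearing firmly on the balls.
- After release the pictures showed the plate level and straight over the stand, with both rollers evenly over its rims and the gripper clear.
- I could not read the sensing pin; that the plate is home is judged from the force, the height and the pictures.

**Disagreements:**
- The tool ended about 2 mm lower at home than the camera-measured table height and in-hand offset predicted.
- The wrist and fixed cameras differed by about 1.7 mm on the plate's sideways position and 3 mm on its height in the hand.
- The stand's centre turned out about 2 mm further to +y than I first measured, which caused the early side force of about 8.5 N.

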